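# Shut the red valve in the covered gas box

### The arm

A 6-joint arm with a two-finger parallel gripper is mounted at the origin on a cart in front of the work surface, level with it; the furniture and walls round the work are solid. World frame = base frame: x ahead of the robot, y to its left, z up, the work surface at z = 0. Lengths are in m, angles in degrees, forces in N, time in s.
With the tool pointing down it reaches from about 0.375 to 0.925 m from the base axis. Payload 5.7 kg.
Tool frame: the origin (TCP) lies midway between the tips of the shut fingers; the grasp point (between the pads) lies env.hold_point_z behind it (env.hold_point_z is the distance from the TCP to the grasp point, in m); z points along the fingers, x is the direction in which the jaws open and shut, and the axes are right-handed (so a half turn about z gives the same grasp; the last joint's range is limited). The gripper opens to 88 mm and grips with 3 to 60 N. Pads are 20 mm wide; open, the fingers measure 115 mm over their backs; the gripper's body (75 mm by 178 mm) begins 61 mm behind the grasp point.
Start: joints at [-77.298, 20.558, 86.54, -0, 72.909, -6.595], TCP at [0.198, -0.566, 0.202] pointing down, gripper open.
Joint ranges: [-170.27, 170.27], [-57.76, 135], [12.27, 136.19], [-55.21, 235.2], [11.17, 155.16], [-170.74, 170.74]. Speed limits (degrees/s): [136.94, 136.94, 180, 180, 180, 180].

### API

Orientations are given as [roll, pitch, yaw] about the fixed x, y, z axes, in that order (R = Rz(yaw) Ry(pitch) Rx(roll)).
In Python, from bench import readout, capture, calibration, ticket, env gives the robot as it stands.
- The arm moves only by the tool apply_moves, never from a script. Its argument "steps" is a list of rows, each a list of 3 entries, a list of its own where there are three numbers: the turn, a rotation vector about the tool's x, y, z in rad, then the shift along the tool's x, y, z in m, then the finger opening in m, from 0 to 0.0878. A call has 1 to 10 rows; each row shifts and turns the commanded pose from where the row before left it, along the tool's axes as they then stand; what a row does not reach is not made up. A row lasts 1/8 s, in which the tool goes at most 62.5 mm and 10.7 degrees, less where a joint would pass 70% of its speed; a pose out of reach is approached as far as the arm can. A call with a gripper value outside its range is refused whole. The fingers move at their own pace and stop on an object; the grip force is fixed at half the most. Time passes only in rows, so rows that do not move let the fingers close. It gives the time, the measured TCP pose, the force and the opening at its end, in the units of the state.
- readout.state(): the state, without advancing time (a new reading comes with each control period).
- capture(name): name is "scene" or "top" or "wrist"; returns the picture (384x512x3 uint8, red, green, blue); there is no depth.
- calibration(name): a dict with "camera_matrix" (3x3 intrinsics, pixels), "extrinsics" (4x4, takes a point from camera to world coordinates); the wrist camera has in their place "mount" (4x4, takes a point from camera to tool coordinates, whose origin is the TCP and whose axes are the tool frame's). Camera axes: x right, y up, looking along -z (the intrinsics and any distortion apply to the point x, -y, -z); pixel columns grow to the right and rows downward; lengths in m; the calibration is good to about 2 mm. The wrist camera is an equidistant fisheye: a pixel r from the principal point sees the ray r / f radians off the axis. A picture is of the moment at which its call begins: read the wrist's pose just before it. calibration takes no time and is no camera call.
- ticket.finish_job(): hands the job in, once; it reports no verdict.
The state is a dict: "time": time; "joint_positions": joint angles; "qvel": joint speeds; "tau": joint torques, N m; "tool_pos": TCP position; "eef_rot": TCP orientation; "force": force on the tool from outside, world axes, zero at the start; "torque": the same for the moment, N m; "finger_gap": finger opening in m.
Only numpy, scipy, OpenCV 4.12 (cv2) and the standard library are available. Lean on these libraries where they do the work, as an engineer would, in place of code of your own. Each camera call takes 0.05 s, during which the arm holds its last target. There are 200 camera calls.

### The job

With the fingertips only, push the grey cover of the white shut-off box aside, to the left, until it rests against the box's left end and the valves are bare. Then push the red handle round clockwise until it is fully shut, and leave the black handle and everything standing about as they are. Only push: do not take the cover's fin or a handle between the fingers, and do not lift the cover off its ledges.

Things in the scene. Friction and masses are not known exactly. Their poses are not given: they have to be found in the camera images.
- valve_box: open-topped white metal box, 188 x 450 x 68 mm, fixed on the worktop. Origin: centre of its underside; x points away from the robot, y along its length to the left, z up (turned up to 0.2 rad). Floor 8 mm thick, pipes on it up to z = 27 mm. Long walls: inner faces at x = -80 and +80 mm, ledges for the cover at z = 58 mm, lips up to 68 mm. Hose barbs stick out behind to x = 124 mm.
- bay (a point): middle of the valve bay, the right (-y) half of the box, on its floor (box x = 0, y = -105 mm, z = 8 mm). Both valves stand here: pivots at box x = -30 mm and y = -150 or -60 mm, either colour in either place. The right end plate's inner face is at box y = -217 mm.
- stop (a point): inner face of the box's left end plate at ledge height (box x = 0, y = +217 mm, z = 58 mm): the stop for the cover; the plate's top is 68 mm above the worktop.
- cover: opaque grey cover, 174 x 210 x 6 mm, about 0.25 to 0.5 kg, lying loose on the ledges; slides along the box's y (1 to 5 N). Origin: centre of its underside; axes as the box. Across its middle a black fin, 90 mm long in x, 12 mm thick in y, from 6 to 28 mm above the origin: push its right face. Starts at box y -112 to -95 mm, hiding the valves; fully aside it is at +112 mm.
- red_valve: brass body of the red-handled valve, 34 x 26 x 27 mm, fixed in the box; its origin is on the handle's pivot axis, on the box floor (8 mm above the worktop); axes as the box. Its brass reaches 20 mm above the origin (28 mm over the worktop).
- red_handle (a joint): angle of the red handle, rad: 0 fully open (handle points along the box's +x, away from the robot), 1.571 shut (against its stop, pointing along the box's -y, to the right); it closes clockwise seen from above, starts at 0 to 0.3, stays where it is left and takes about 0.1 N m (2 to 3 N near its end).
- red_tip (a point): outer end of the red handle, at mid height: a level plastic lever 55 mm long from the pivot axis, 14 mm wide, 12 mm thick (from 34 to 46 mm above the worktop), with a round 22 mm hub on the pivot.
- black_valve: brass body of the black-handled valve, 34 x 26 x 27 mm, fixed in the box; its origin is on the handle's pivot axis, on the box floor (8 mm above the worktop); axes as the box. Its brass reaches 20 mm above the origin (28 mm over the worktop).
- black_handle (a joint): angle of the black handle, rad: 0 fully open (handle points along the box's +x, away from the robot), 1.571 shut (against its stop, pointing along the box's -y, to the right); it closes clockwise seen from above, starts at 0 to 0.3, stays where it is left and takes about 0.1 N m (2 to 3 N near its end).
- black_tip (a point): outer end of the black handle, at mid height: a level plastic lever 55 mm long from the pivot axis, 14 mm wide, 12 mm thick (from 34 to 46 mm above the worktop), with a round 22 mm hub on the pivot.
- vial_peach: peach-coloured vial with a black cap, 23 mm wide, 50 mm tall, standing behind the box, near its right end; origin under its centre. Leave it alone.
- vial_blue: pale blue vial with a black cap, 23 mm wide, 50 mm tall, standing behind the box; origin under its centre. Leave it alone.
- red_screwdriver: screwdriver with a red grip, 187 x 27 x 27 mm, lying on the floor of the box in its left half, where the cover passes over it; origin under its centre. Leave it alone.
- tape_roll: small black tape roll, 58 mm wide, 19 mm high, lying behind the box; origin under its centre. Leave it alone.
- cream_jar: white jar with a black cap, 78 mm wide, 76 mm high, standing behind the box; origin under its centre. Leave it alone.

How it is judged (in metres and radians):
On the way, in this order (a step that is already met when the one before it is completed fails the run):
1. the cover is slid fully aside, still flat on its ledges (y of cover in the frame of valve_box above 0.085 m and z of cover in the frame of valve_box below 0.062 m), for 0.2 s.
2. the red handle is pushed shut (value of joint red_handle above 1.47 rad), for 0.2 s.
At the end, for the whole second after the job is handed in: The cover lies flat on its ledges, at rest, within 27 mm of the left end plate; the red handle is within 0.1 rad of its shut stop; the end of the black handle is within 10 mm of where it was and the five loose things within 15 mm of where they stood (all of step 1 and value of joint red_handle above 1.47 rad and distance of black_tip from where it was at the start of the episode below 0.01 m and linear speed of cover below 0.01 m/s and distance of each of vial_peach, vial_blue, red_screwdriver, tape_roll, cream_jar from where it was at the start of the episode below 0.015 m); the robot touches nothing.
It fails at once if the cover is lifted or tipped off its ledges (z of cover in the frame of valve_box above 0.068 m or angle between cover's own z axis and vertical above 0.08 rad).
It fails at once if the cover's fin is taken between the fingers (x of the grasp point in the frame of cover between -0.045 and 0.045 m and y of the grasp point in the frame of cover between -0.007 and 0.007 m and z of the grasp point in the frame of cover between 0.006 and 0.04 m).
It fails at once if a handle is taken between the fingers ((x of the grasp point in the frame of red_handle between 0.012 and 0.055 m and y of the grasp point in the frame of red_handle between -0.007 and 0.007 m and z of the grasp point in the frame of red_handle between -0.02 and 0.02 m) or (x of the grasp point in the frame of black_handle between 0.012 and 0.055 m and y of the grasp point in the frame of black_handle between -0.007 and 0.007 m and z of the grasp point in the frame of black_handle between -0.02 and 0.02 m)).
It fails at once if the black handle is moved (distance of black_tip from where it was at the start of the episode above 0.01 m).
It fails at once if one of the vials, the screwdriver, the tape or the jar is shifted by over 15 mm or knocked over (distance of any of vial_peach, vial_blue, red_screwdriver, tape_roll, cream_jar from where it was at the start of the episode above 0.015 m or angle between any of vial_peach, vial_blue, tape_roll, cream_jar's own z axis and vertical above 0.5 rad).
It also fails if it takes over 48 s, if anything falls off the work surface, if the arm or the gripper's body presses on something with over 40 N, if the wrist force passes 120 N, or if a joint passes its speed limit or range.

## Working session

There is one attempt and no reset: what is moved stays moved. The work goes in short steps, Python scripts to look and compute and a tool call to move; the robot and the scene stay as the last step left them, time stands still between calls to the robot, and variables do not carry over. Pictures are saved under pics/ and viewed, about 8 in all and at most 12, crops included, and the job is handed in when it is done.

Besides the shell and the picture viewer there is one more tool, called after "Request:" in YAML: its name, and indented under it one key for each argument. apply_moves: Moves the arm, as the interface text tells. Its arguments: {"type":"object","properties":{"steps":{"type":"array","items":{"type":"array"}}},"required":["steps"]}

```bash
mkdir -p pics; python3 - <<'E'
from bench import readout, capture, calibration, env
import cv2, numpy as np
np.set_printoptions(precision=4,suppress=True)
s=readout.state(); print(s['time'],s['tool_pos'],s['eef_rot'],s['finger_gap'],env.hold_point_z)
for n in ("top","scene"):
    im=capture(n); cv2.imwrite(f"pics/{n}0.png",im[:,:,::-1]); 
    c=calibration(n); print(n,c)
a=cv2.imread("pics/top0.png");b=cv2.imread("pics/scene0.png")
cv2.imwrite("pics/t1.png",cv2.resize(a,(800,600),interpolation=cv2.INTER_CUBIC))
cv2.imwrite("pics/s1.png",cv2.resize(b,(800,600),interpolation=cv2.INTER_CUBIC))
E
```

```text
0.0 [ 0.1981 -0.5656  0.2008] [-179.988     0.1053  -70.7013] 0.08752835704325797 0.0187
top {'camera_matrix': array([[401.0823,   0.    , 258.3451],
       [  0.    , 401.0823, 197.2353],
       [  0.    ,   0.    ,   1.    ]]), 'extrinsics': array([[-0.0255,  0.984 , -0.1764,  0.424 ],
       [-0.9996, -0.0226,  0.0187,  0.3073],
       [ 0.0144,  0.1768,  0.9841,  1.0127],
       [ 0.    ,  0.    ,  0.    ,  1.    ]])}
scene {'camera_matrix': array([[359.6656,   0.    , 254.7731],
       [  0.    , 359.6656, 192.9526],
       [  0.    ,   0.    ,   1.    ]]), 'extrinsics': array([[-0.6764,  0.5387, -0.5023,  0.1295],
       [-0.7364, -0.5085,  0.4463,  0.6711],
       [-0.015 ,  0.6718,  0.7406,  0.7004],
       [ 0.    ,  0.    ,  0.    ,  1.    ]])}
```

View pics/t1.png

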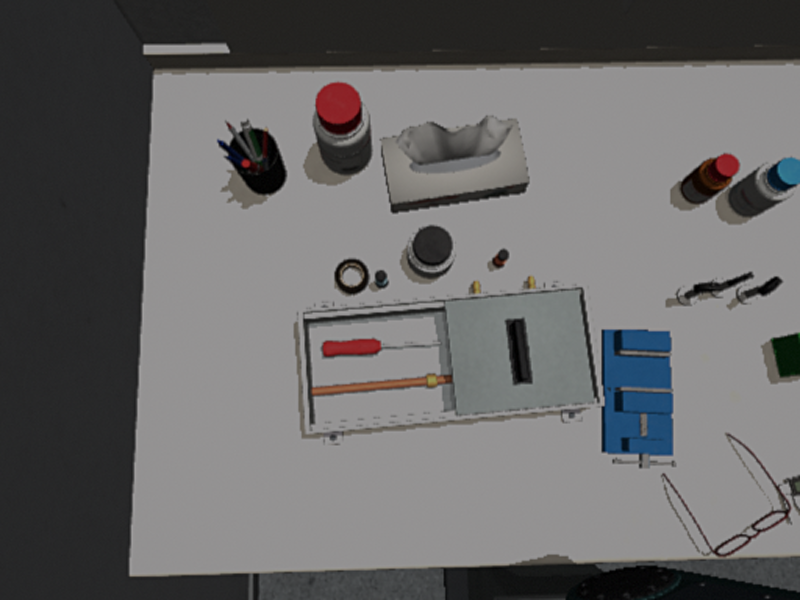

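View pics/s1.png

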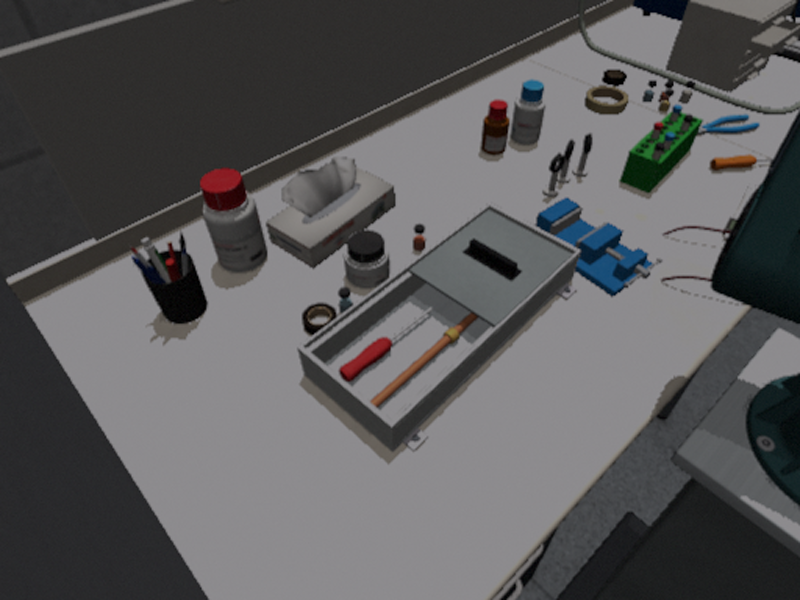

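Top view (800×600 px): box rim corners are near (301,311), (306,437), (601,404), (585,288). The cover is at the right with its fin from (508,320) to (530,383). The screwdriver is in the left half, and the tape, vials and jar stand behind. Next I rectify at rim height.

```bash
cat > h.py <<'E'
import cv2, numpy as np
from bench import calibration
np.set_printoptions(precision=4,suppress=True)
def ray(n,uv,z,c=None):
    c=c or calibration(n); K=c['camera_matrix'];E=c['extrinsics']
    uv=np.atleast_2d(np.float64(uv)); h=np.c_[uv,np.ones(len(uv))]@np.linalg.inv(K).T
    d=(h*[1,-1,-1])@E[:3,:3].T; o=E[:3,3]
    return o+d*((z-o[2])/d[:,2])[:,None]
def rectify(im,n,z,x0,x1,y0,y1,mm=1.0):   # up=+x, left=+y ; returns image, px->world: x=x1-v*mm/1000, y=y1-u*mm/1000
    src=np.float32([[100,100],[400,100],[400,300],[100,300]]); w=ray(n,src,z)
    dst=np.float32(np.c_[(y1-w[:,1])*1000/mm,(x1-w[:,0])*1000/mm])
    return cv2.warpPerspective(im,cv2.getPerspectiveTransform(src,dst),(int((y1-y0)*1000/mm),int((x1-x0)*1000/mm)),flags=cv2.INTER_CUBIC)
E
python3 - <<'E'
from h import *
a=cv2.imread("pics/top0.png")
print(ray("top",np.array([[301,311],[306,437],[601,404],[585,288]])*.64,.068))
print('cover',ray("top",np.array([[444,302],[581,290],[597,405],[455,416]])*.64,.064))
print('fin',ray("top",np.array([[508,320],[525,320],[530,382],[513,384]])*.64,.086))
w=ray("top",np.array([[301,311],[306,437],[601,404],[585,288]])*.64,.068)
cx,cy=w[:,:2].mean(0)
r=rectify(a,"top",.068,cx-.2,cx+.2,cy-.27,cy+.27,1/1.45)
print(cx,cy,r.shape)
cv2.imwrite("pics/r0.png",cv2.convertScaleAbs(r,alpha=1.4))
E
```

```text
[[ 0.5926  0.4461  0.068 ]
 [ 0.4038  0.4381  0.068 ]
 [ 0.4408 -0.0025  0.068 ]
 [ 0.6186  0.0079  0.068 ]]
cover [[0.6023 0.2268 0.064 ]
 [0.6164 0.0132 0.064 ]
 [0.4395 0.0024 0.064 ]
 [0.4287 0.2167 0.064 ]]
fin [[0.5685 0.1335 0.086 ]
 [0.5679 0.1079 0.086 ]
 [0.4752 0.106  0.086 ]
 [0.4729 0.1314 0.086 ]]
0.5139333115421864 0.22243717802363294 (580, 783, 3)
```

View pics/r0.png

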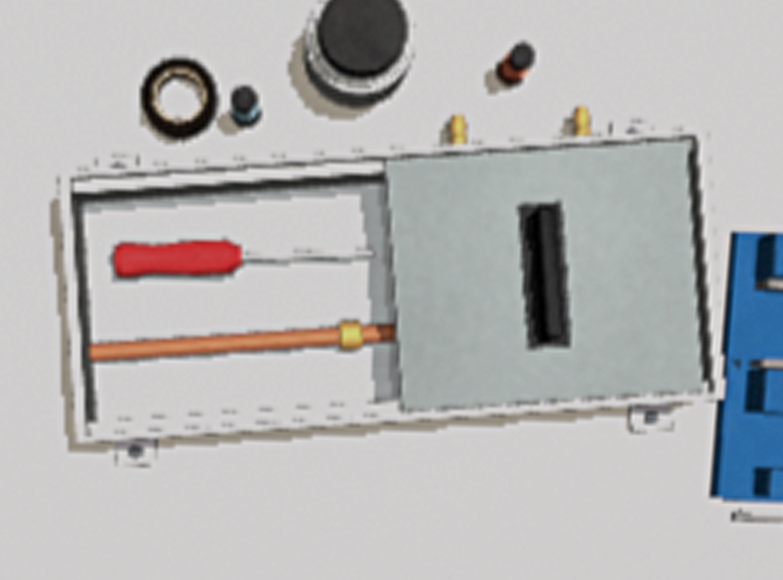

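The rectified view (1.45 px/mm, rim plane) has rim corners near (60,178), (78,440), (705,133) and (720,393), and cover corners near (387,160), (695,138), (712,390) and (402,410). That puts the box centre at about (0.517, 0.223) with a yaw of 3.9°, and the cover at box y ≈ -0.109. I turn the tool to yaw 3.9° and approach with the fingers shut.

Request:
apply_moves:
  steps:
    - [[0, 0, -0.163], [0, 0, 0], 0.0]
    - [[0, 0, -0.163], [0, 0, 0], 0.0]
    - [[0, 0, -0.163], [0, 0, 0], 0.0]
    - [[0, 0, -0.163], [0, 0, 0], 0.0]
    - [[0, 0, -0.163], [0, 0, 0], 0.0]
    - [[0, 0, -0.163], [0, 0, 0], 0.0]
    - [[0, 0, -0.163], [0, 0, 0], 0.0]
    - [[0, 0, -0.163], [0, 0, 0], 0.0]

```text
time: 1.1
tool_pos: [0.1982, -0.5659, 0.2011]
eef_rot: [-179.9, 0.0, 4.3]
force: [-0.1, -0.8, 0.4]
finger_gap: 0.0114
```

Request:
apply_moves:
  steps:
    - [[0, 0, 0], [0.0285, -0.0475, 0], 0.0]
    - [[0, 0, 0], [0.0285, -0.0475, 0], 0.0]
    - [[0, 0, 0], [0.0285, -0.0475, 0], 0.0]
    - [[0, 0, 0], [0.0285, -0.0475, 0], 0.0]
    - [[0, 0, 0], [0.0285, -0.0475, 0], 0.0]
    - [[0, 0, 0], [0.0285, -0.0475, 0], 0.0]
    - [[0, 0, 0], [0.0285, -0.0475, 0], 0.0]
    - [[0, 0, 0], [0.0285, -0.0475, 0], 0.0]
    - [[0, 0, 0], [0.0285, -0.0475, 0], 0.0]
    - [[0, 0, 0], [0.0285, -0.0475, 0], 0.0]

```text
time: 2.35
tool_pos: [0.4498, -0.0707, 0.2016]
eef_rot: [-180.0, 0.0, 4.0]
force: [0.0, -0.5, 0.3]
finger_gap: 0.0006
```

Request:
apply_moves:
  steps:
    - [[0, 0, 0], [0.0285, -0.0475, 0], 0.0]
    - [[0, 0, 0], [0.0285, -0.0475, 0], 0.0]
    - [[0, 0, 0], [0.0285, -0.0475, 0], 0.0]
    - [[0, 0, 0], [0, 0, 0], 0.0]
    - [[0, 0, 0], [0, 0, 0], 0.0]

```text
time: 2.98
tool_pos: [0.5238, 0.0753, 0.2012]
eef_rot: [180.0, 0.1, 4.1]
force: [0.2, 0.2, 0.3]
finger_gap: 0.0004
```

```bash
cat >> h.py <<'E'
BC=np.array([.5167,.2228]); TH=np.radians(3.9)
def tobox(p):
    d=np.asarray(p)[:2]-BC; c,s=np.cos(TH),np.sin(TH)
    return np.array([c*d[0]+s*d[1],-s*d[0]+c*d[1],p[2]])
def show():
    from bench import readout
    s=readout.state(); print(s['time'],'box',tobox(s['tool_pos']),s['eef_rot'],'F',s['force'],'gap',s['finger_gap'],'j',s['joint_positions'])
E
python3 - <<'E'
from h import *
from bench import capture
show()
a=capture("top")[:,:,::-1]
cv2.imwrite("pics/top1.png",a)
r=rectify(a,"top",.086,.36,.68,.02,.46,1.0/1.7); cv2.imwrite("pics/r1.png",cv2.convertScaleAbs(r,alpha=1.4))
E
```

```text
2.975 box [-0.003  -0.1476  0.2012] [179.9763   0.098    4.0658] F [0.1754 0.1519 0.3497] gap 0.00039778995765695917 j [ 0.7247 14.8209 95.1849 -0.0312 70.0906 -3.3305]
```

View pics/r1.png

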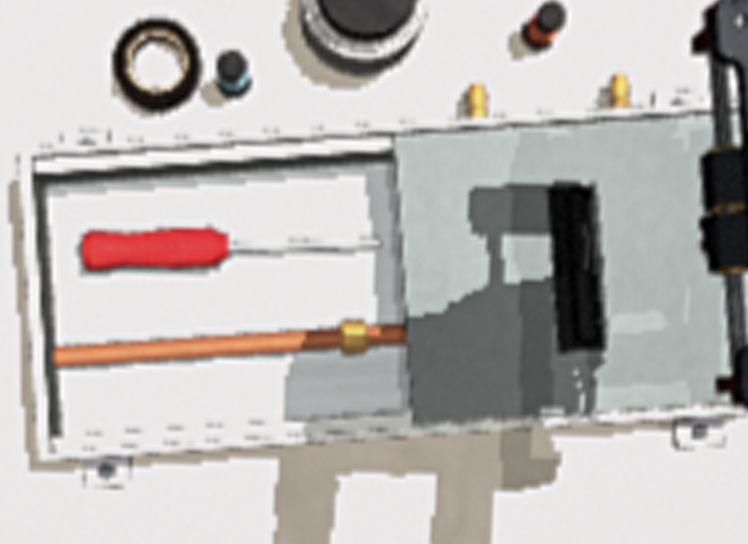

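The fin's right face is at about px (600,267), box y ≈ -0.116, which agrees with the estimate. The fingers are about 22 mm to the right of it. I descend and push; cover travel should be about 0.22 m.

Request:
apply_moves:
  steps:
    - [[0, 0, 0], [0.003, 0, 0.03], 0.0]
    - [[0, 0, 0], [0, 0, 0.03], 0.0]
    - [[0, 0, 0], [0, 0, 0.03], 0.0]
    - [[0, 0, 0], [0, 0, 0.02], 0.0]
    - [[0, 0, 0], [0, 0, 0.01], 0.0]
    - [[0, 0, 0], [0, 0, 0.008], 0.0]
    - [[0, 0, 0], [0, 0, 0], 0.0]

```text
time: 3.9
tool_pos: [0.5276, 0.0754, 0.0737]
eef_rot: [-180.0, 0.0, 4.0]
force: [-0.5, 0.4, -0.0]
finger_gap: 0.0007
```

Request:
apply_moves:
  steps:
    - [[0, 0, 0], [0, -0.008, 0], 0.0]
    - [[0, 0, 0], [0, -0.008, 0], 0.0]
    - [[0, 0, 0], [0, -0.008, 0], 0.0]
    - [[0, 0, 0], [0, -0.008, 0], 0.0]
    - [[0, 0, 0], [0, -0.008, 0], 0.0]
    - [[0, 0, 0], [0, -0.008, 0], 0.0]

```text
time: 4.65
tool_pos: [0.5242, 0.1244, 0.0737]
eef_rot: [-180.0, -0.0, 4.0]
force: [-0.6, 0.0, -0.7]
finger_gap: 0.0005
```

```bash
python3 -c "from h import *;show()"
```

```text
4.65 box [ 0.0008 -0.0987  0.0737] [-179.9938   -0.0001    4.0195] F [-0.5913  0.0286 -0.6643] gap 0.0005048354726424998 j [  5.994   24.3151 102.0314   0.0077  53.6533   1.97  ]
```

```bash
python3 - <<'E'
from h import *
from bench import capture
b=capture("scene")[:,:,::-1][100:280,180:390]
cv2.imwrite("pics/s2.png",cv2.convertScaleAbs(cv2.resize(b,None,fx=3,fy=3,interpolation=cv2.INTER_CUBIC),alpha=1.3))
show()
E
```

```text
4.7 box [ 0.0008 -0.098   0.0737] [-179.9647    0.0041    4.028 ] F [-0.4306 -0.017   0.0836] gap 0.00046393341335713767 j [  6.0541  24.3209 102.0254   0.044   53.6565   2.    ]
```

View pics/s2.png

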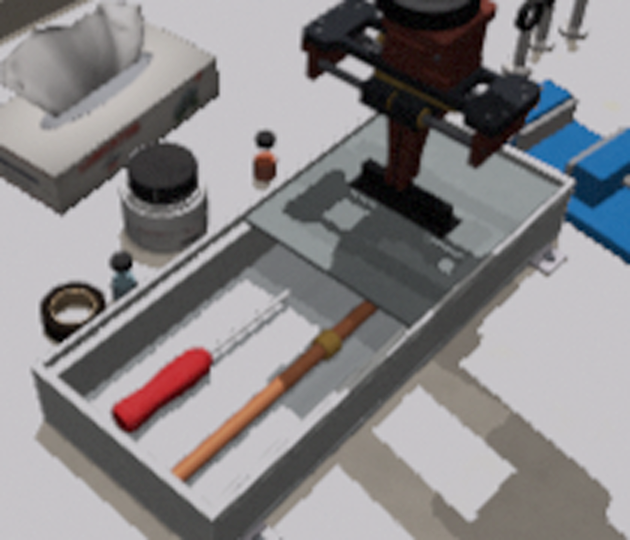

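The finger stands behind the fin at about px (400,185) in the crop and has begun to move the cover. I continue at about 0.1 m/s.

Request:
apply_moves:
  steps:
    - [[0, 0, 0], [0, -0.012, 0], 0.0]
    - [[0, 0, 0], [0, -0.012, 0], 0.0]
    - [[0, 0, 0], [0, -0.012, 0], 0.0]
    - [[0, 0, 0], [0, -0.012, 0], 0.0]
    - [[0, 0, 0], [0, -0.012, 0], 0.0]
    - [[0, 0, 0], [0, -0.012, 0], 0.0]
    - [[0, 0, 0], [0, -0.012, 0], 0.0]

```text
time: 5.58
tool_pos: [0.5184, 0.2084, 0.0737]
eef_rot: [-180.0, -0.0, 4.0]
force: [1.1, -0.4, -0.3]
finger_gap: 0.0005
```

Request:
apply_moves:
  steps:
    - [[0, 0, 0], [0, -0.012, 0], 0.0]
    - [[0, 0, 0], [0, -0.012, 0], 0.0]
    - [[0, 0, 0], [0, -0.012, 0], 0.0]
    - [[0, 0, 0], [0, -0.012, 0], 0.0]
    - [[0, 0, 0], [0, -0.012, 0], 0.0]
    - [[0, 0, 0], [0, -0.01, 0], 0.0]
    - [[0, 0, 0], [0, -0.006, 0], 0.0]

```text
time: 6.45
tool_pos: [0.5131, 0.284, 0.0737]
eef_rot: [-180.0, -0.0, 4.0]
force: [0.4, 0.4, -0.5]
finger_gap: 0.0004
```

```bash
python3 - <<'E'
from h import *
from bench import capture
show()
a=capture("top")[:,:,::-1]
cv2.imwrite("pics/top2.png",a)
r=rectify(a,"top",.064,.36,.68,-.01,.46,1.0/1.65); cv2.imwrite("pics/r2.png",cv2.convertScaleAbs(r,alpha=1.4))
E
```

```text
6.45 box [0.0005 0.0613 0.0737] [-179.9934   -0.0007    4.0314] F [ 0.4203  0.44   -0.5078] gap 0.0004410946971087169 j [22.2162 27.508  95.9153  0.0073 56.574  18.1808]
```

View pics/r2.png

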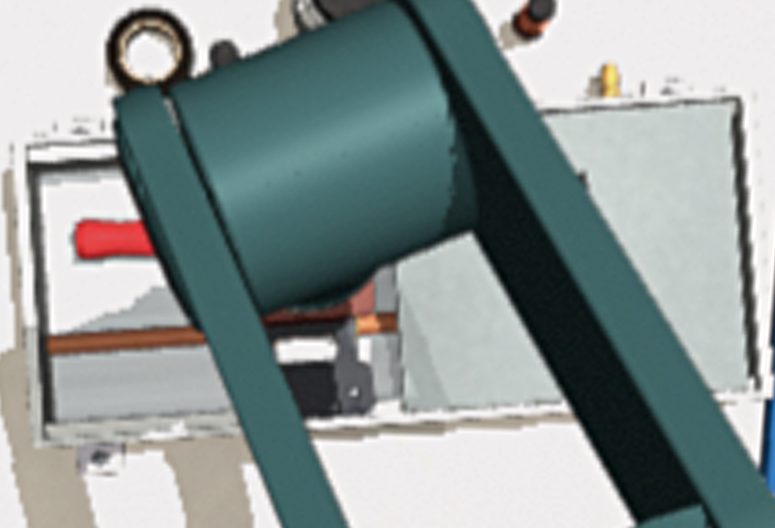

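The cover has not moved: its right edge is still at px (740,100)–(755,385), yet the fingers are already past the fin. I check where the fingertips really are relative to the fin.

```bash
python3 - <<'E'
from h import *
from bench import capture,readout
def proj(n,p):
    c=calibration(n);q=np.linalg.inv(c['extrinsics'])@np.r_[p,1];u=c['camera_matrix']@np.array([q[0],-q[1],-q[2]]);return u[:2]/u[2]
print('TCP in crop s2',(proj("scene",[.5242,.1244,.0737])-[180,100])*3)
for z in (.06,.09,.1): print(z,(proj("scene",[.5242,.1244,z])-[180,100])*3)
c,s=np.cos(TH),np.sin(TH)
fw=lambda x,y,z:[BC[0]+c*x-s*y,BC[1]+s*x+c*y,z]
for x in(-.045,.045):
  for z in(.064,.086): print('fin right',x,z,(proj("scene",fw(x,-.115,z))-[180,100])*3)
s=readout.state();p=s['tool_pos'];o=(proj("scene",p)).round()
b=capture("scene")[:,:,::-1];cv2.imwrite("pics/scene3.png",b)
b=cv2.convertScaleAbs(cv2.resize(b[90:290,130:396],None,fx=3,fy=3,interpolation=cv2.INTER_CUBIC),alpha=1.3)
o=(o-[130,90])*3;print('tcp now',o);cv2.circle(b,(int(o[0]),int(o[1])),4,(0,255,0),1)
cv2.imwrite("pics/s3.png",b)
E
```

```text
TCP in crop s2 [396.9769 195.9134]
0.06 [395.3081 207.6661]
0.09 [399.0118 181.5828]
0.1 [400.2876 172.5979]
fin right -0.045 0.064 [451.6864 220.0897]
fin right -0.045 0.086 [455.4753 200.9577]
fin right 0.045 0.064 [366.7491 170.9058]
fin right 0.045 0.086 [368.8699 151.7839]
tcp now [420. 333.]
```

View pics/s3.png

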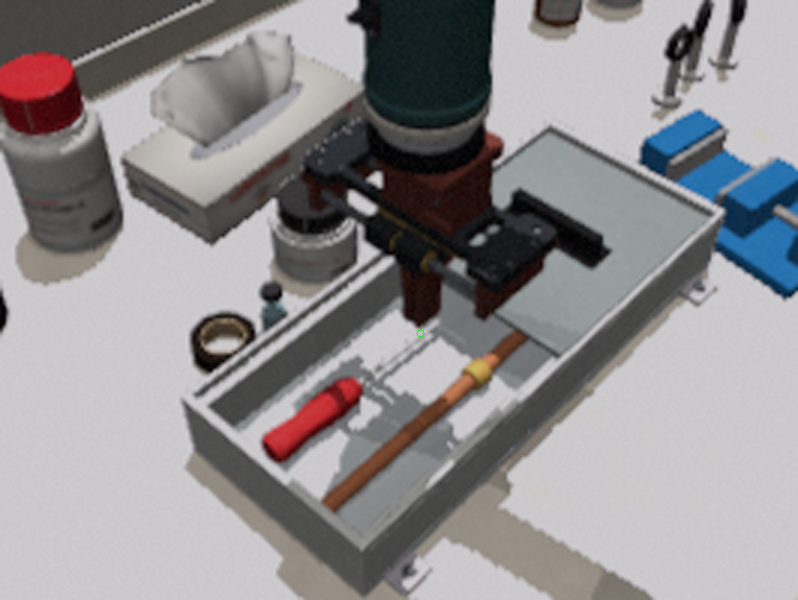

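The fingertips end near px (420,325), about 10 px above the projected TCP (green circle at (420,333)). The real tips are therefore around 10 mm higher than the TCP reading, and they passed over the fin. I go back, then feel for the cover surface by force.

Request:
apply_moves:
  steps:
    - [[0, 0, 0], [0, 0, -0.03], 0.0]
    - [[0, 0, 0], [0, 0.03, -0.01], 0.0]
    - [[0, 0, 0], [0, 0.03, 0], 0.0]
    - [[0, 0, 0], [0, 0.03, 0], 0.0]
    - [[0, 0, 0], [0, 0.03, 0], 0.0]
    - [[0, 0, 0], [0, 0.03, 0], 0.0]
    - [[0, 0, 0], [0, 0.03, 0], 0.0]
    - [[0, 0, 0], [0, 0.03, 0], 0.0]
    - [[0, 0, 0], [0, 0, 0], 0.0]

```text
time: 7.68
tool_pos: [0.5279, 0.072, 0.1137]
eef_rot: [180.0, 0.0, 3.8]
force: [0.4, 0.2, -0.4]
finger_gap: -0.0002
```

Request:
apply_moves:
  steps:
    - [[0, 0, 0], [0, 0, 0.02], 0.0]
    - [[0, 0, 0], [0, 0, 0.02], 0.0]
    - [[0, 0, 0], [0, 0, 0.003], 0.0]
    - [[0, 0, 0], [0, 0, 0.002], 0.0]
    - [[0, 0, 0], [0, 0, 0], 0.0]

```text
time: 8.3
tool_pos: [0.5282, 0.0741, 0.0692]
eef_rot: [-180.0, -0.1, 4.0]
force: [1.2, -0.2, 0.3]
finger_gap: 0.0004
```

```bash
python3 -c "from h import *;show()"
```

```text
8.3 box [ 0.0014 -0.1491  0.0692] [-179.9943   -0.051     4.0253] F [ 1.2294 -0.2378  0.2755] gap 0.0004106912431410597 j [  0.5611  24.3023 102.9724   0.011   52.6747  -3.4709]
```

Request:
apply_moves:
  steps:
    - [[0, 0, 0], [0, 0, 0.002], 0.0]
    - [[0, 0, 0], [0, 0, 0.002], 0.0]
    - [[0, 0, 0], [0, 0, 0], 0.0]

```text
time: 8.68
tool_pos: [0.5277, 0.0738, 0.0646]
eef_rot: [-180.0, 0.0, 4.0]
force: [-0.4, 0.3, 0.8]
finger_gap: 0.0008
```

Request:
apply_moves:
  steps:
    - [[0, 0, 0], [0, 0, 0.001], 0.0]
    - [[0, 0, 0], [0, 0, 0.001], 0.0]
    - [[0, 0, 0], [0, 0, 0], 0.0]

```text
time: 9.05
tool_pos: [0.5277, 0.0739, 0.0626]
eef_rot: [-180.0, 0.0, 4.0]
force: [-0.5, 0.5, -0.0]
finger_gap: 0.0004
```

There is no contact at 0.0626, below the nominal cover top, so the height offset is confirmed. I keep probing.

Request:
apply_moves:
  steps:
    - [[0, 0, 0], [0, 0, 0.0015], 0.0]
    - [[0, 0, 0], [0, 0, 0.0015], 0.0]
    - [[0, 0, 0], [0, 0, 0], 0.0]

```text
time: 9.43
tool_pos: [0.5277, 0.0739, 0.0595]
eef_rot: [-180.0, 0.0, 4.0]
force: [-0.4, 0.9, -0.3]
finger_gap: 0.0004
```

Request:
apply_moves:
  steps:
    - [[0, 0, 0], [0, 0, 0.001], 0.0]
    - [[0, 0, 0], [0, 0, 0.001], 0.0]
    - [[0, 0, 0], [0, 0, 0], 0.0]

```text
time: 9.8
tool_pos: [0.5277, 0.0739, 0.0576]
eef_rot: [-180.0, 0.0, 4.0]
force: [0.4, -0.6, -0.0]
finger_gap: 0.0003
```

Tips should now be about 4 mm above the cover. I push a short way and check.

Request:
apply_moves:
  steps:
    - [[0, 0, 0], [0, -0.008, 0], 0.0]
    - [[0, 0, 0], [0, -0.008, 0], 0.0]
    - [[0, 0, 0], [0, -0.008, 0], 0.0]
    - [[0, 0, 0], [0, -0.008, 0], 0.0]
    - [[0, 0, 0], [0, -0.008, 0], 0.0]
    - [[0, 0, 0], [0, -0.008, 0], 0.0]
    - [[0, 0, 0], [0, -0.008, 0], 0.0]

```text
time: 10.68
tool_pos: [0.5239, 0.1302, 0.0577]
eef_rot: [180.0, -0.0, 4.0]
force: [-0.6, -1.9, 1.1]
finger_gap: 0.0006
```

```bash
python3 - <<'E'
from h import *
from bench import capture
show()
b=capture("scene")[:,:,::-1];cv2.imwrite("pics/scene4.png",b)
b=cv2.convertScaleAbs(cv2.resize(b[110:250,230:390],None,fx=4,fy=4,interpolation=cv2.INTER_CUBIC),alpha=1.5)
cv2.imwrite("pics/s4.png",b)
E
```

```text
10.675 box [ 0.0009 -0.0929  0.0577] [179.9986  -0.0019   4.016 ] F [-0.6493 -1.925   1.112 ] gap 0.0005564097609620139 j [  6.6268  25.7022 102.6602  -0.0019  51.6358   2.6119]
```

View pics/s4.png

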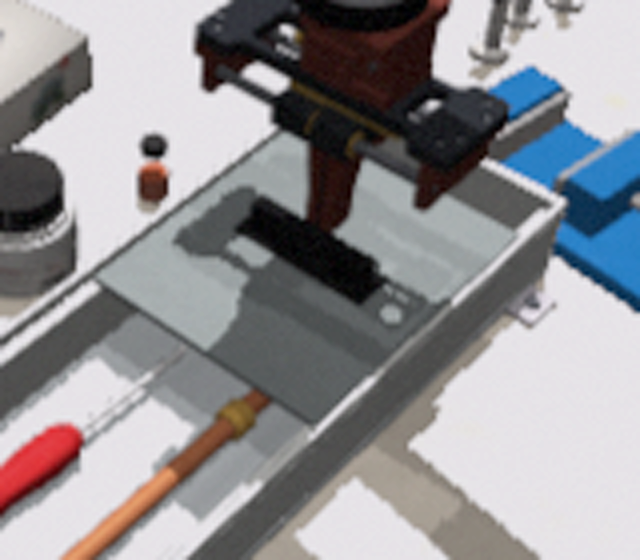

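The cover now slides: its right edge has left the end plate and the finger pushes behind the fin at px (325,220), with about 2 N. I continue.

Request:
apply_moves:
  steps:
    - [[0, 0, 0], [0, -0.01, 0], 0.0]
    - [[0, 0, 0], [0, -0.01, 0], 0.0]
    - [[0, 0, 0], [0, -0.01, 0], 0.0]
    - [[0, 0, 0], [0, -0.01, 0], 0.0]
    - [[0, 0, 0], [0, -0.01, 0], 0.0]
    - [[0, 0, 0], [0, -0.01, 0], 0.0]
    - [[0, 0, 0], [0, -0.01, 0], 0.0]
    - [[0, 0, 0], [0, -0.01, 0], 0.0]

```text
time: 11.72
tool_pos: [0.5182, 0.2102, 0.0577]
eef_rot: [-180.0, 0.0, 4.0]
force: [0.6, -2.2, 1.9]
finger_gap: 0.0007
```

Request:
apply_moves:
  steps:
    - [[0, 0, 0], [0, -0.01, 0], 0.0]
    - [[0, 0, 0], [0, -0.01, 0], 0.0]
    - [[0, 0, 0], [0, -0.01, 0], 0.0]
    - [[0, 0, 0], [0, -0.01, 0], 0.0]
    - [[0, 0, 0], [0, -0.01, 0], 0.0]
    - [[0, 0, 0], [0, -0.01, 0], 0.0]
    - [[0, 0, 0], [0, -0.01, 0], 0.0]
    - [[0, 0, 0], [0, -0.01, 0], 0.0]

```text
time: 12.72
tool_pos: [0.5126, 0.2899, 0.0577]
eef_rot: [-180.0, 0.0, 4.0]
force: [-0.6, -2.5, 1.2]
finger_gap: 0.0005
```

Request:
apply_moves:
  steps:
    - [[0, 0, 0], [0, -0.005, 0], 0.0]
    - [[0, 0, 0], [0, -0.005, 0], 0.0]
    - [[0, 0, 0], [0, -0.004, 0], 0.0]
    - [[0, 0, 0], [0, -0.003, 0], 0.0]

```text
time: 13.22
tool_pos: [0.5115, 0.3064, 0.0577]
eef_rot: [-180.0, 0.0, 4.0]
force: [-0.0, -1.9, 1.3]
finger_gap: 0.0006
```

```bash
python3 -c "from h import *;show()"
```

```text
13.225 box [0.0005 0.0838 0.0577] [-179.9963    0.0039    4.0043] F [-0.0461 -1.86    1.2968] gap 0.0005827343339382636 j [24.2844 29.3596 95.335   0.0059 55.3078 20.2767]
```

Push on in 3 mm steps until the force rises at the stop.

Request:
apply_moves:
  steps:
    - [[0, 0, 0], [0, -0.003, 0], 0.0]
    - [[0, 0, 0], [0, -0.003, 0], 0.0]
    - [[0, 0, 0], [0, -0.003, 0], 0.0]
    - [[0, 0, 0], [0, 0, 0], 0.0]

```text
time: 13.72
tool_pos: [0.5109, 0.3158, 0.0577]
eef_rot: [-180.0, -0.0, 4.0]
force: [0.5, -1.2, 0.3]
finger_gap: 0.0002
```

Request:
apply_moves:
  steps:
    - [[0, 0, 0], [0, -0.002, 0], 0.0]
    - [[0, 0, 0], [0, -0.002, 0], 0.0]
    - [[0, 0, 0], [0, 0, 0], 0.0]

```text
time: 14.1
tool_pos: [0.5099, 0.317, 0.0577]
eef_rot: [179.8, 0.1, 4.1]
force: [-0.3, -9.2, 5.5]
finger_gap: 0.0004
```

The 9 N reaction shows the cover is on its stop. I back off, lift, and clear the bay for a look.

Request:
apply_moves:
  steps:
    - [[0, 0, 0], [0, 0.006, 0], 0.0]
    - [[0, 0, 0], [0, 0.008, 0], 0.0]
    - [[0, 0, 0], [0, 0, -0.03], 0.0]
    - [[0, 0, 0], [0, 0, -0.04], 0.0]
    - [[0, 0, 0], [0, 0.03, -0.03], 0.0]

```text
time: 14.72
tool_pos: [0.5144, 0.2767, 0.1593]
eef_rot: [-179.9, -0.1, 4.1]
force: [0.5, -0.2, -0.3]
finger_gap: 0.0004
```

Request:
apply_moves:
  steps:
    - [[0, 0, 0], [0, 0.045, 0], 0.0]
    - [[0, 0, 0], [0, 0.045, 0], 0.0]
    - [[0, 0, 0], [0, 0.045, 0], 0.0]
    - [[0, 0, 0], [0, 0.045, 0], 0.0]
    - [[0, 0, 0], [0, 0.045, 0], 0.0]
    - [[0, 0, 0], [0, 0.045, 0], 0.0]
    - [[0, 0, 0], [0, 0.045, 0], 0.0]
    - [[0, 0, 0], [0, 0.045, 0], 0.0]
    - [[0, 0, 0], [0, 0.045, 0], 0.0]
    - [[0, 0, 0], [0, 0.03, 0], 0.0]

```text
time: 15.98
tool_pos: [0.5443, -0.1607, 0.1577]
eef_rot: [-180.0, -0.1, 3.9]
force: [0.4, 1.1, -0.0]
finger_gap: 0.0005
```

```bash
python3 - <<'E'
from h import *
from bench import capture
show()
a=capture("top")[:,:,::-1]
cv2.imwrite("pics/top3.png",a)
r=rectify(a,"top",.046,.38,.66,-.01,.46,1.0/1.7); cv2.imwrite("pics/r3.png",cv2.convertScaleAbs(r,alpha=1.4))
E
```

```text
15.975 box [ 0.0014 -0.3845  0.1577] [-179.9982   -0.0538    3.9286] F [ 0.4485  1.1003 -0.0074] gap 0.0005042690551597507 j [-23.4383  20.3841  93.6918   0.0288  65.8771 -27.3787]
```

View pics/r3.png

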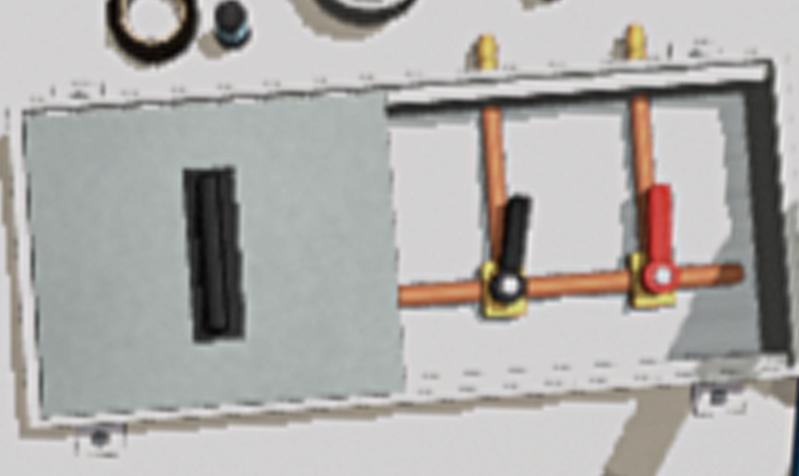

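The valves are bare. Red pivot is at px (660,275), box (-0.029, -0.149), with its handle at about 0.07 rad. Black pivot is at (508,286) with its tip at (520,197). The cover is against the left plate. I go down between the handles at box (0.013, -0.112).

Request:
apply_moves:
  steps:
    - [[0, 0, 0], [0.0115, -0.04, 0], 0.0]
    - [[0, 0, 0], [0, -0.04, 0], 0.0]
    - [[0, 0, 0], [0, -0.04, 0], 0.0]
    - [[0, 0, 0], [0, -0.04, 0], 0.0]
    - [[0, 0, 0], [0, -0.04, 0], 0.0]
    - [[0, 0, 0], [0, -0.04, 0], 0.0]
    - [[0, 0, 0], [0, -0.03, 0], 0.0]
    - [[0, 0, 0], [0, 0, 0], 0.0]

```text
time: 17.02
tool_pos: [0.5362, 0.1136, 0.1576]
eef_rot: [-179.9, -0.0, 4.2]
force: [0.4, 0.0, 0.1]
finger_gap: 0.0006
```

```bash
python3 -c "from h import *;show()"
```

```text
17.025 box [ 0.012  -0.1103  0.1576] [-179.9497   -0.0057    4.1756] F [0.4411 0.0268 0.0614] gap 0.0005704707376504266 j [ 4.6991 18.8944 96.0647  0.0554 65.0348  0.5001]
```

Request:
apply_moves:
  steps:
    - [[0, 0, 0], [0, 0.002, 0.03], 0.0]
    - [[0, 0, 0], [0, 0, 0.03], 0.0]
    - [[0, 0, 0], [0, 0, 0.03], 0.0]
    - [[0, 0, 0], [0, 0, 0.02], 0.0]
    - [[0, 0, 0], [0, 0, 0.014], 0.0]
    - [[0, 0, 0], [0, 0, 0.012], 0.0]
    - [[0, 0, 0], [0, 0, 0], 0.0]

```text
time: 17.9
tool_pos: [0.5364, 0.1093, 0.0211]
eef_rot: [-180.0, 0.1, 4.0]
force: [-0.1, 0.7, -0.4]
finger_gap: 0.0005
```

```bash
python3 - <<'E'
from h import *
from bench import capture
show()
b=capture("scene")[:,:,::-1];cv2.imwrite("pics/scene5.png",b)
b=cv2.convertScaleAbs(cv2.resize(b[110:250,230:390],None,fx=4,fy=4,interpolation=cv2.INTER_CUBIC),alpha=1.5)
cv2.imwrite("pics/s5.png",b)
E
```

```text
17.9 box [ 0.012  -0.1146  0.0211] [-179.9938    0.0664    3.9962] F [-0.1293  0.6744 -0.3516] gap 0.0005173027224368886 j [  4.2843  29.3617 103.1333   0.0088  47.5713   0.2821]
```

View pics/s5.png

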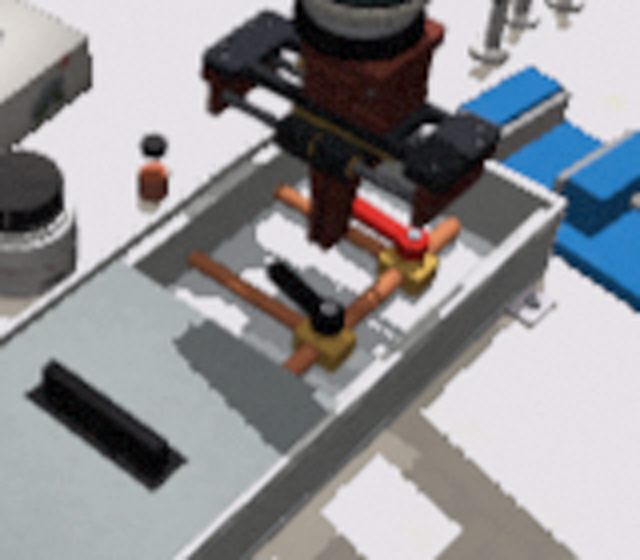

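The fingertips are at px (323,243), between the black handle (tip (275,270)) and the red one, at handle height and clear of both. I sweep the red handle along an arc.

Request:
apply_moves:
  steps:
    - [[0, 0, 0], [0.001, 0.009, 0], 0.0]
    - [[0, 0, 0], [0.0015, 0.009, 0], 0.0]
    - [[0, 0, 0], [0.002, 0.005, 0], 0.0]
    - [[0, 0, 0], [0.002, 0.005, 0], 0.0]
    - [[0, 0, 0], [0.001, 0.006, 0], 0.0]
    - [[0, 0, 0], [-0.001, 0.007, 0], 0.0]
    - [[0, 0, 0], [-0.001, 0.007, 0], 0.0]
    - [[0, 0, 0], [-0.003, 0.007, 0], 0.0]

```text
time: 18.95
tool_pos: [0.5437, 0.0544, 0.0218]
eef_rot: [180.0, -0.1, 4.0]
force: [-0.4, 3.1, 0.2]
finger_gap: 0.0004
```

Request:
apply_moves:
  steps:
    - [[0, 0, 0], [-0.003, 0.004, 0], 0.0]
    - [[0, 0, 0], [-0.003, 0.004, 0], 0.0]
    - [[0, 0, 0], [-0.004, 0.004, 0], 0.0]
    - [[0, 0, 0], [-0.004, 0.003, 0], 0.0]
    - [[0, 0, 0], [-0.004, 0.002, 0], 0.0]
    - [[0, 0, 0], [0, 0, 0], 0.0]

```text
time: 19.7
tool_pos: [0.526, 0.0363, 0.0217]
eef_rot: [180.0, 0.0, 4.0]
force: [0.1, 0.4, 1.0]
finger_gap: 0.0007
```

```bash
python3 -c "from h import *;show()"
```

```text
19.7 box [-0.0034 -0.1867  0.0217] [179.9848   0.0201   4.0111] F [0.0687 0.3562 0.9776] gap 0.000659535633270205 j [ -3.544   28.1243 105.7483  -0.0245  46.1454  -7.538 ]
```

Request:
apply_moves:
  steps:
    - [[0, 0, 0], [-0.003, 0, 0], 0.0]
    - [[0, 0, 0], [-0.003, 0, 0], 0.0]
    - [[0, 0, 0], [0, 0, 0], 0.0]

```text
time: 20.08
tool_pos: [0.5206, 0.036, 0.0218]
eef_rot: [180.0, -0.0, 4.0]
force: [2.2, -0.8, 1.6]
finger_gap: 0.0002
```

Request:
apply_moves:
  steps:
    - [[0, 0, 0], [-0.002, 0, 0], 0.0]
    - [[0, 0, 0], [-0.001, 0, 0], 0.0]
    - [[0, 0, 0], [0, 0, 0], 0.0]

```text
time: 20.45
tool_pos: [0.5174, 0.036, 0.0217]
eef_rot: [180.0, -0.0, 4.0]
force: [2.4, -1.2, 0.9]
finger_gap: 0.0002
```

Still turning at about 2.4 N; continue to the stop.

Request:
apply_moves:
  steps:
    - [[0, 0, 0], [-0.002, 0, 0], 0.0]
    - [[0, 0, 0], [-0.001, 0, 0], 0.0]
    - [[0, 0, 0], [0, 0, 0], 0.0]

```text
time: 20.82
tool_pos: [0.5148, 0.0358, 0.0217]
eef_rot: [-180.0, -0.0, 4.0]
force: [4.7, -1.9, -0.1]
finger_gap: 0.0004
```

Request:
apply_moves:
  steps:
    - [[0, 0, 0], [-0.001, 0, 0], 0.0]
    - [[0, 0, 0], [-0.001, 0, 0], 0.0]
    - [[0, 0, 0], [0, 0, 0], 0.0]

```text
time: 21.2
tool_pos: [0.5146, 0.0358, 0.022]
eef_rot: [-180.0, -0.2, 4.0]
force: [7.2, -0.7, -2.3]
finger_gap: 0.0005
```

```bash
python3 -c "from h import *;show()"
```

```text
21.2 box [-0.0148 -0.1864  0.022 ] [-179.9968   -0.2196    3.9913] F [ 7.1503 -0.6856 -2.2739] gap 0.0005284798238578192 j [ -3.7195  27.3509 107.3986   0.0462  45.0333  -7.7434]
```

The tool has stopped and the force has risen to 7 N, so the handle is at its stop. I back off, lift, clear the area and check.

Request:
apply_moves:
  steps:
    - [[0, 0, 0], [0.006, 0, 0], 0.0]
    - [[0, 0, 0], [0.008, 0, 0], 0.0]
    - [[0, 0, 0], [0, 0, -0.03], 0.0]
    - [[0, 0, 0], [0, 0, -0.04], 0.0]
    - [[0, 0, 0], [0, 0, -0.05], 0.0]
    - [[0, 0, 0], [0, 0.03, -0.02], 0.0]
    - [[0, 0, 0], [0, 0.04, 0], 0.0]
    - [[0, 0, 0], [0, 0.04, 0], 0.0]
    - [[0, 0, 0], [0, 0.04, 0], 0.0]
    - [[0, 0, 0], [0, 0.04, 0], 0.0]

```text
time: 22.45
tool_pos: [0.5387, -0.1535, 0.1612]
eef_rot: [-179.9, 0.1, 4.0]
force: [0.5, 1.0, -0.8]
finger_gap: 0.0003
```

Request:
apply_moves:
  steps:
    - [[0, 0, 0], [0, 0, 0], 0.0]
    - [[0, 0, 0], [0, 0, 0], 0.0]

```text
time: 22.7
tool_pos: [0.5388, -0.152, 0.1611]
eef_rot: [-179.9, 0.1, 4.0]
force: [-0.5, -0.5, -0.7]
finger_gap: 0.0003
```

```bash
python3 - <<'E'
from h import *
from bench import capture
show()
a=capture("top")[:,:,::-1]
cv2.imwrite("pics/top4.png",a)
r=rectify(a,"top",.046,.38,.70,-.01,.46,1.0/1.7); cv2.imwrite("pics/r4.png",cv2.convertScaleAbs(r,alpha=1.4))
E
```

```text
22.7 box [-0.0034 -0.3754  0.1611] [-179.9013    0.1061    3.9784] F [-0.4603 -0.5387 -0.6878] gap 0.0002607475642592877 j [-22.8505  19.6733  94.264    0.0439  66.2019 -26.8466]
```

View pics/r4.png

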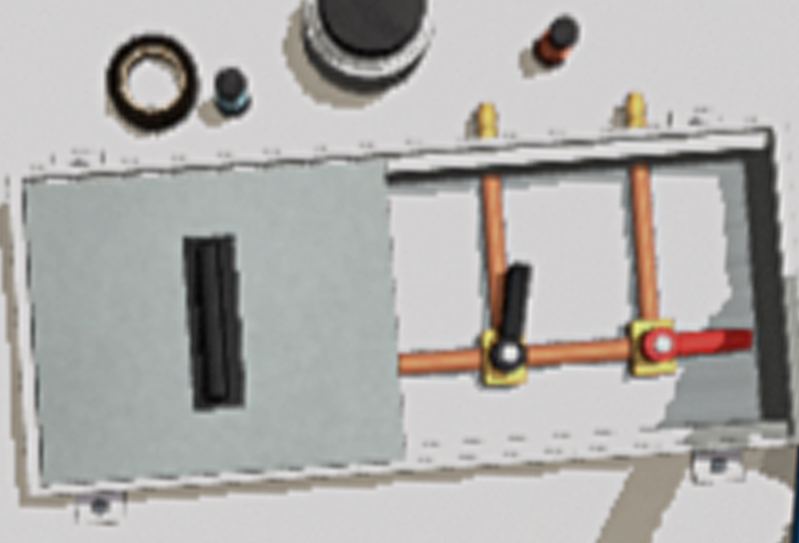

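Red now runs from its pivot (660,344) to its tip (750,338), parallel to the box's long side, so it is shut. Black is unchanged, with its tip still at column 520. The cover is at the left plate and the loose things stand where they were. I hand in.

```bash
python3 -c "
from bench import ticket; print(ticket.finish_job())"
```

```text
the job is handed in; nothing more can be done
None
```

I slid the cover to the left end plate, pushed the red handle clockwise to its stop, and handed the job in at about 23 s of the 48 s allowed. The handing-in gave no verdict.

- **First pass missed:** the fingertips passed over the fin without moving the cover. The real tips sit about 13 mm above the reported tool point. I went back, lowered the tool 16 mm and pushed again. The 13 mm is estimated from one picture and from the missed pass; probing downward never touched the cover.
- **Cover:** it slid at about 2 N and stopped at the left plate with about 9 N. In the last top view it lies against the left plate. I saw nothing to suggest it had lifted, but I did not measure its height or tilt.
- **Red handle:** it turned at about 2 to 3 N, then stopped with the force rising to 7 N. In the last picture it lies parallel to the box's long side, so it is fully shut to within a few degrees.
- **Everything else:** the black handle, tape roll, vials and jar show no visible shift by eye. The screwdriver is hidden under the cover, so I could not check it. The arm was clear of everything at the end.

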